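Lock the feeding-kit box with its barrel bolt

TASK

Press the lid of the wooden feeding-kit box shut, slide the bolt across through the staple on the lid until it comes gently up against its stop, then turn the bolt's handle fully down into the notch and let go. Do not ram the handle against the brass strip, and leave the bottle, the canister and the warmer's button undisturbed.

Things in the scene. Friction and masses are not known exactly. Their poses are not given: they have to be found in the camera images.
- case: Wooden box fixed to the shelf, 200 (x) x 320 (y) x 110 high; origin at the centre of its underside; front faces its -x, z up. Its -y half is closed and carries the bolt on top near the front edge; its +y half (y from 3 to 151) is the compartment under the white lid. The bolt's rod (12 dia) lies along the box's y at x = -74, z = 128 (mm, box frame).
- lid (a joint): Angle of the white lid, rad: 0 shut (its top level with the box top), grows as its front rises, hinged along the box's far edge (x = 97, z = 98). Starts at 0.3 to 0.6. Stiff: it stays where left; a few N on top closes it. The bolt's steel staple (30 x 14, 31 high) stands on its front corner next to the bolt, at box x = -74, y = 15.
- lid_press (a point): Grey dot (28 dia) on the lid's top, 142 from the hinge, moving with the lid; a good place to press (farther forward, an ajar lid ends: its front edge swings back to box x = -65). With the lid shut it lies at box x = -45, y = 95, z = 110.
- bolt (a joint): Bolt's slide, m, towards the box's +y (the lid); 0 drawn back, starts at 0 to 0.008. Steady friction about 2.5 N; stays where left. The rod meets the staple at 0.014. With the handle up, the stop is met at 0.052, give or take 0.018 from box to box, since the brass strip is screwed on farther along or back: it must be felt (or seen). Past it nothing gives.
- handle (a joint): Angle of the bolt's handle about the rod, rad: 0 straight up, grows as the knob swings forward and down towards the box's -x; 1.40 fully down, the knob then standing out in front of the box. Starts at 0 to 0.1. Friction about 0.06 N m; stays where left. Outside the notch the brass strip stops it at about 0.45.
- knob: The handle: black ball, 20 dia, on a square steel stem, 8 x 8; origin at the ball's centre, 55 from the rod's axis; z points outward along the stem. Upright, it is 183 above the shelf, at box x = -74, y = -95 plus the bolt's slide. Pinched along the box's y, the ball can swing between the fingers.
- guide: Foot (12 x 130 x 2) on the box top for the brass strip; origin at box x = -92, y = -95, z = 110, axes as the box. The strip, 12 thick, is a wall 36 high in front of the rod, then an 11 wide gap (the notch), then the stop, 44 high, reaching back over the rod. Notch's far side and stop are one face: a stem resting on the stop has the notch before it. Bears 18 N.
- bottle: Bystander: glass bottle, white cap, 62 dia, 143 high, loose; origin under its centre.
- canister: Bystander: lidded steel canister, 88 dia, 136 high, loose; origin under its centre.
- start (a joint): The green button in front of the round white bottle warmer (136 dia, 120 high, fixed), which stands beside the box on its lid side; m pressed, 0 to 0.004. Leave alone. On the other side of the box stands a fixed wooden rack, 85 x 200 x 80 high, with three capped teats.

How it is judged:
On the way, in this order (a step that is already met when the one before it is completed fails the run):
1. the lid is shut, with the bolt still drawn back (value of joint lid below 0.03 rad and value of joint bolt below 0.012 m), for 0.2 s.
2. the bolt is through the staple of the shut lid, its handle still up (value of joint lid below 0.03 rad and value of joint bolt above 0.03 m and value of joint handle below 0.6 rad), for 0.1 s.
At the end, for the whole second after the job is handed in: The lid is shut (below 0.03 rad), the bolt is through the staple (beyond 30 mm), its handle is down in the notch (beyond 1.0 rad) and at rest, and bottle and canister stand within 15 mm of where they were (value of joint lid below 0.03 rad and value of joint bolt above 0.03 m and value of joint handle between 1 and 1.5 rad and velocity of joint handle below 0.1 rad/s and distance of each of bottle, canister from where it was at the start of the episode below 0.015 m); the robot touches nothing.
It fails at once if the handle is forced against the brass strip or its stop with more than 18 N (contact force between knob and guide above 18 N).
It fails at once if the bottle or canister is shoved more than 15 mm or tipped (distance of any of bottle, canister from where it was at the start of the episode above 0.015 m or angle between any of bottle, canister's own z axis and vertical above 0.3 rad).
It fails at once if the warmer's button is pressed (value of joint start above 0.003 m).
It also fails if it takes over 58 s, if anything falls off the work surface, if the arm or the gripper's body presses on something with over 40 N, if the wrist force passes 120 N, or if a joint passes its speed limit or range.

ROBOT

A 6-joint arm with a two-finger parallel gripper is mounted at the origin on the work surface. World frame = base frame: x ahead of the robot, y to its left, z up, the work surface at z = 0. Lengths are in m, angles in rad, forces in N, time in s.
With the tool pointing down it reaches from about 0.35 to 0.775 m from the base axis. Payload 5.5 kg.
Tool frame: the origin (TCP) lies at the very end of the fingers, on their centre line; the grasp point (between the pads) lies 19 mm behind it (arm.grip_depth is the x of the grasp point in the tool frame, in m); x points along the fingers, y is the direction in which the jaws open and shut, and the axes are right-handed (so a half turn about x gives the same grasp; the last joint's range is limited). The gripper opens to 85 mm and grips with 20 to 120 N. Pads are 22 mm wide; open, the fingers measure 114 mm over their backs; the gripper's body (76 mm by 85 mm) begins 54 mm behind the grasp point. The pads swing forward as they close: fully open they stand 13 mm farther back than shut.
Start: joints at [1.18, 0.313, 0.046, 1.304, 0, 1.431], TCP at [0.143, 0.557, 0.231] pointing down, gripper open.
Joint ranges: [-2.76, 2.76], [-0.86, 1.69], [-1.03, 1.26], [-2.2, 2.34], [-1.47, 1.5], [-3.14, 3.14]. Speed limits (rad/s): [2.57, 2.57, 3.14, 3.14, 3.14, 3.14].

INTERFACE

Orientations are given as a unit quaternion [w, x, y, z].
In Python, from station import arm gives the robot as it stands.
- The arm moves only by the shell command python3 -m inch 'ROWS' [FORCE]. ROWS is JSON, a list of rows, each a list of 5 numbers: the opening, from 0 (shut) to 1 (fully open), then the shift along the tool's x, y, z in mm, then the turn about the tool's x in degrees. In form: [[claw, tx, ty, tz, roll], ...]. A call has 1 to 12 rows; each row shifts and turns the commanded pose from where the row before left it, along the tool's axes as they then stand; what a row does not reach is not made up. A row lasts 1/8 s, in which the tool goes at most 62.5 mm and 10.7 degrees, less where a joint would pass 70% of its speed; a pose out of reach is approached as far as the arm can. A call is refused whole if a number of a shift passes 62.5 or a number of a turn 10.7, either way. A call with a gripper value outside its range is refused whole. The fingers move at their own pace and stop on an object; FORCE is the grip in N (left out, the last holds). Time passes only in rows, so rows that do not move let the fingers close. It gives the time, the measured TCP pose, the force and the opening at its end, in the units of the state.
- arm.read_state(): the state, without advancing time (a new reading comes with each control period).
- arm.snapshot(name): name is "scene" or "side" or "wrist"; returns the picture (400x640x3 uint8, red, green, blue); there is no depth.
- arm.get_calibration(name): a dict with "fx", "fy", "cx", "cy" (pixels), "distortion" ([k1, k2, p1, p2, k3] as OpenCV has them; the pictures are not rectified), "xyz" and "rotation" of the camera in the world; the wrist camera has in their place "tool_from_camera" (4x4, takes a point from camera to tool coordinates, whose origin is the TCP and whose axes are the tool frame's). Camera axes: x right, y up, looking along -z (the intrinsics and any distortion apply to the point x, -y, -z); pixel columns grow to the right and rows downward; lengths in m; the calibration is good to about 2 mm. A picture is of the moment at which its call begins: read the wrist's pose just before it. get_calibration takes no time and is no camera call.
- arm.sign_off(): hands the job in, once; it reports no verdict.
Trained networks look in the newest picture that a camera, given by its name, has taken for a name from the list of things; names that differ only in an ending like _2 or _b are one class to them, and where a whole thing is asked for, a point or a joint stands for the part that bears it (a point fixed in the world has none). Each returns a list of dicts, best first, with "p" (0 to 1); they miss things now and then, are a little off and sometimes report something else, mostly with a low value. They report only what shows in the picture. A call takes as long as a camera call.
- arm.cut_out(thing, camera): "mask" (400x640 bool, what is visible of it) and "box" ([left, top, width, height] in pixels, round what is visible of it).
The state is a dict: "time_s": time; "joints": joint angles; "dq": joint speeds; "effort": joint torques, N m; "ee_pos": TCP position; "tool_rot": TCP orientation; "contact_force": force on the tool from outside, world axes, zero at the start; "moment": the same for the moment, N m; "width": finger opening in m.
Only numpy, scipy, OpenCV 4.12 (cv2) and the standard library are available. Lean on these libraries where they do the work, as an engineer would, in place of code of your own. Each camera call takes 0.05 s, during which the arm holds its last target.

## Working session

There is one attempt and no reset: what is moved stays moved. The work goes in short steps, Python scripts to look and compute and a shell command to move; the robot and the scene stay as the last step left them, time stands still between calls to the robot, and variables do not carry over. Pictures are saved under pics/ and viewed, and the job is handed in when it is done.

```bash
ls; mkdir -p pics
python3 - <<'E'
from station import arm
import cv2
s=arm.read_state();print(s)
for n in ["scene","side","wrist"]:
    im=arm.snapshot(n);cv2.imwrite(f"pics/{n}0.png",im[:,:,::-1])
    print(n,arm.get_calibration(n))
    for t in ["case","lid","lid_press","knob","guide","bottle","canister"]:
        r=arm.cut_out(t,n)
        print(t,[(round(d['p'],2),d['box']) for d in r[:2]])
E
```

```text
pics
{'time_s': 0.0, 'joints': array([ 1.18039239e+00,  3.13987802e-01,  4.49664072e-02,  1.30358675e+00,
       -2.46504837e-05,  1.43121222e+00]), 'dq': array([-4.02217392e-04,  8.95662286e-04, -1.47228724e-03, -9.99402974e-04,
        4.07005223e-05, -7.35894597e-04]), 'effort': array([ 1.09809882e-04, -4.80629933e+01,  2.98532456e+01,  1.94755162e-02,
        5.30043815e-05,  1.16095016e-06]), 'ee_pos': array([0.14252476, 0.55652733, 0.23041089]), 'tool_rot': array([ 0.70139386,  0.08782539,  0.70171257, -0.08906639]), 'contact_force': array([-0.46098212, -0.64495088, -0.07396171]), 'moment': array([-0.01255154,  0.02177388, -0.02647186]), 'width': 0.08545402012513512}
scene {'fx': 412.0780030712649, 'fy': 412.0780030712649, 'cx': 319.98866760165544, 'cy': 199.62646237490083, 'distortion': array([-0.10663676,  0.        ,  0.        ,  0.        ,  0.        ]), 'xyz': array([1.36184768, 0.50409006, 0.9183403 ]), 'rotation': array([0.45915555, 0.20650715, 0.34663424, 0.79143899])}
case [(0.7, [244.6, 158.9, 126.7, 111.3])]
lid [(0.56, [296.5, 164.8, 72.2, 84.5])]
lid_press [(0.71
[... 763 characters left out ...]
er [(0.78, [319.7, 273.2, 42.8, 62.0]), (0.32, [269.5, 137.6, 92.1, 52.7])]
wrist {'fx': 281.5787783540861, 'fy': 281.5787783540861, 'cx': 319.3298461176581, 'cy': 199.85125678214877, 'distortion': array([-0.02898299,  0.        ,  0.        ,  0.        ,  0.        ]), 'tool_from_camera': array([[-2.42021863e-05,  3.17140961e-01, -9.48378411e-01,
        -1.42825582e-01],
       [ 9.99999999e-01,  3.52481205e-05, -1.37324546e-05,
         8.11091783e-04],
       [ 2.90734326e-05, -9.48378411e-01, -3.17140962e-01,
        -8.23477749e-02],
       [ 0.00000000e+00,  0.00000000e+00,  0.00000000e+00,
         1.00000000e+00]])}
case []
lid []
lid_press []
knob []
guide []
bottle []
canister []
```

View pics/scene0.png

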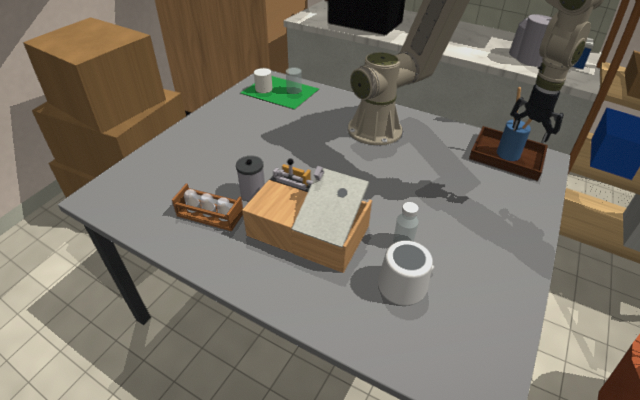

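View pics/side0.png

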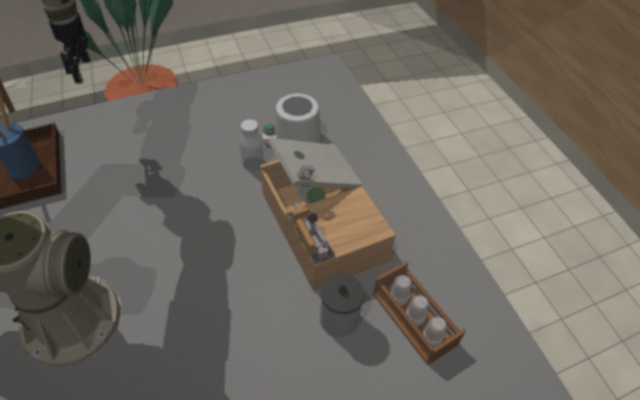

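Run:
```python
import cv2
a=cv2.imread('pics/scene0.png')[140:290,220:420]
cv2.imwrite('pics/scene0c.png',cv2.resize(a,None,fx=4,fy=4,interpolation=cv2.INTER_CUBIC))
a=cv2.imread('pics/side0.png')[120:320,230:430]
cv2.imwrite('pics/side0c.png',cv2.resize(a,None,fx=3,fy=3,interpolation=cv2.INTER_CUBIC))
```

```text
(no output)
```

View pics/scene0c.png

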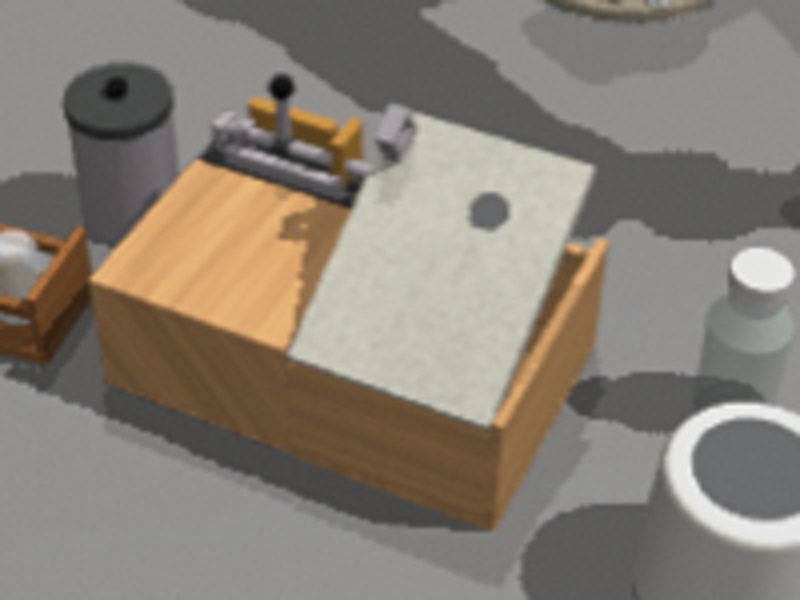

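View pics/side0c.png

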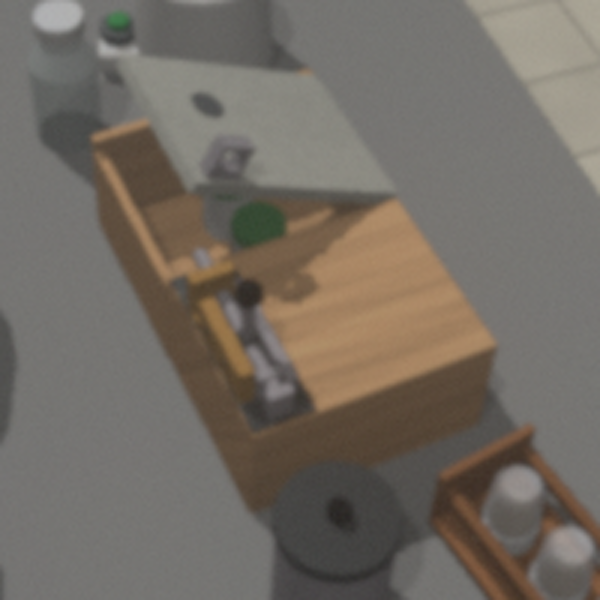

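```bash
cat > h.py <<'E'
from station import arm
import numpy as np, cv2
from scipy.optimize import least_squares
from scipy.spatial.transform import Rotation as R
def q2R(q): return R.from_quat([q[1],q[2],q[3],q[0]]).as_matrix()
def pose(n,st=None):
    c=arm.get_calibration(n)
    if n=="wrist":
        st=st or arm.read_state()
        T=np.eye(4);T[:3,:3]=q2R(st['tool_rot']);T[:3,3]=st['ee_pos'];T=T@c['tool_from_camera']
        return c,T[:3,:3],T[:3,3]
    r=np.array(c['rotation']); r=q2R(r) if r.shape==(4,) else r
    return c,r,c['xyz']
def proj(n,P,st=None):
    c,r,t=pose(n,st)
    p=(np.atleast_2d(P)-t)@r*[1,-1,-1]
    K=np.array([[c['fx'],0,c['cx']],[0,c['fy'],c['cy']],[0,0,1.]])
    return cv2.projectPoints(p.reshape(-1,1,3),np.zeros(3),np.zeros(3),K,c['distortion'])[0].reshape(-1,2)
def ray(n,uv,st=None):
    c,r,t=pose(n,st)
    K=np.array([[c['fx'],0,c['cx']],[0,c['fy'],c['cy']],[0,0,1.]])
    u=cv2.undistortPoints(np.array(uv,float).reshape(-1,1,2),K,c['distortion']).reshape(2)
    d=r@np.array([u[0],-u[1],-1]);return t,d/np.linalg.norm(d)
def atz(n,uv,z,st=None):
    t,d=ray(n,uv,st);return t+d*(z-t[2])/d[2]
def box2w(b,P):
    c,s=np.cos(b[2]),np.sin(b[2]);P=np.atleast_2d(P)
    return np.c_[b[0]+c*P[:,0]-s*P[:,1],b[1]+s*P[:,0]+c*P[:,1],P[:,2]]
E
cat > fit.py <<'E'
from h import *
S=[((100,-160,110),(243.75,210.75)),((100,160,110),(344.25,246.25)),((100,160,0),(343,271.75)),((100,-160,0),(246.75,236.25)),((-100,160,110),(371,200.75)),('k',(290.25,161.75)),('d',(342.3,192.5))]
D=[((-100,-160,110),(314,264.3)),((100,-160,110),(394.7,236)),((-100,-160,0),(315.3,290.7)),((-100,160,110),(261.7,165.7)),('k',(313,217.7)),('d',(299,154.7))]
def pts(L,p):
    o=[]
    for a,_ in L:
        if a=='k': a=(-74-55*np.sin(.05),-95+p[3],128+55*np.cos(.05))
        elif a=='d':
            th=p[4];v=(-142,12);a=(97-142*np.cos(th)+12*np.sin(th),95,98+142*np.sin(th)+12*np.cos(th))
        o.append(a)
    return box2w(p[:3],np.array(o)/1000)
def f(p,w=0):
    r=[]
    for n,L in(("scene",S),("side",D)): r.append(proj(n,pts(L,p))-[b for _,b in L])
    return np.concatenate(r).ravel()
s=least_squares(f,[.6,.1,0,4,.4],x_scale=[.1,.1,.1,10,.1],loss='soft_l1')
print(s.x.round(4));print(f(s.x).reshape(-1,2).round(1).tolist())
b=s.x[:3]
for n in("scene","side"):
  arm.snapshot(n)
  for t,z in(("bottle",.143),("canister",.136)):
    m=arm.cut_out(t,n)[0];x,y,w,h=m['box'];print(n,t,m['p'],m['box'],'top',atz(n,(x+w/2,y+w*.25),z),'bot',atz(n,(x+w/2,y+h-w*.3),0))
P=box2w(b,np.array([[-45,95,110],[-74,-95,183],[-74,15,128],[-100,-160,110],[-100,160,110]])/1000);print(P.round(4))
E
python3 fit.py
```

```text
[0.6254 0.0535 0.0699 0.3773 0.468 ]
[[-2.4, -1.3], [1.0, 0.8], [0.2, 1.4], [-1.0, -0.5], [1.0, -0.6], [0.1, -0.7], [-0.0, 0.5], [0.7, 1.0], [2.2, -1.8], [-1.6, 0.8], [-0.9, -1.3], [-0.4, 0.2], [0.4, 0.1]]
scene bottle 0.95 [393.6, 201.1, 22.8, 40.9] top [0.52810423 0.30862255 0.143     ] bot [4.93087000e-01 3.17972394e-01 1.11022302e-16]
scene canister 0.6 [233.6, 155.3, 31.0, 48.1] top [ 0.5769879  -0.18765244  0.136     ] bot [ 0.57863443 -0.20434145  0.        ]
side bottle 0.77 [236.8, 119.6, 25.7, 50.7] top [0.51909236 0.31542745 0.143     ] bot [0.51138844 0.32720124 0.        ]
side canister 0.88 [321.2, 275.3, 43.7, 59.5] top [ 0.56600907 -0.19319315  0.136     ] bot [ 0.57075893 -0.20513677  0.        ]
[[ 0.5739  0.1452  0.11  ]
 [ 0.5583 -0.0464  0.183 ]
 [ 0.5506  0.0633  0.128 ]
 [ 0.5369 -0.1131  0.11  ]
 [ 0.5145  0.2062  0.11  ]]
```

```bash
cat > go.py <<'E'
import sys
from h import *
# usage: box frame target mm of TCP -> tool deltas
b=np.array([0.6254,0.0535,0.0699])
s=arm.read_state();A=q2R(s['tool_rot'])
c,sn=np.cos(b[2]),np.sin(b[2]);Rb=np.array([[c,-sn,0],[sn,c,0],[0,0,1]])
pb=Rb.T@(s['ee_pos']-[b[0],b[1],0])*1000
print('t',round(s['time_s'],2),'TCP box',pb.round(1),'F box',(Rb.T@s['contact_force']).round(2),'w',round(s['width'],4))
print('tool axes in box (cols)\n',(Rb.T@A).round(3))
if len(sys.argv)>3:
    t=np.array([float(v) for v in sys.argv[1:4]]);print('delta tool',((t-pb)@(Rb.T@A)).round(1))
E
python3 go.py -42 95 215
```

```text
t 1.5 TCP box [-446.3  536.   231.3] F box [ 0.11 -0.25  0.7 ] w 0.0855
tool axes in box (cols)
 [[ 0.     0.315  0.949]
 [ 0.     0.949 -0.315]
 [-1.     0.     0.   ]]
delta tool [  16.3 -291.1  522.7]
```

```bash
python3 -m inch '[[0,0,0,0,-9.2],[0,0,0,0,-9.15],[0,0,-40,36,0],[0,0,-44,40,0],[0,0,-44,40,0],[0,0,-44,40,0],[0,0,-44,40,0],[0,0,-44,40,0],[0,0,-44,40,0],[0,0,-44,40,0],[0,0,-44,40,0],[0,0,-44,40,0]]' 20; python3 go.py -42 95 215
```

```text
time_s: 3.0
ee_pos: [0.5693, 0.148, 0.2315]
tool_rot: [0.707, -0.024, 0.706, 0.025]
contact_force: [-0.9, 0.5, -0.6]
width: -0.0002
t 3.0 TCP box [-49.3  98.2 231.5] F box [-0.9   0.56 -0.64] w -0.0002
tool axes in box (cols)
 [[ 0.001  0.001  1.   ]
 [ 0.     1.    -0.001]
 [-1.     0.     0.001]]
delta tool [16.5 -3.2  7.3]
```

```bash
python3 -m inch '[[0,15,0,7,0],[0,15,-3,0,0],[0,15,0,0,0],[0,12,0,0,0],[0,12,0,0,0]]'; python3 go.py -42 95 110;python3 -m inch '[[0,10,0,0,0],[0,10,0,0,0],[0,10,0,0,0]]';python3 go.py -42 95 110
```

```text
time_s: 3.62
ee_pos: [0.5746, 0.148, 0.1618]
tool_rot: [0.707, -0.025, 0.707, 0.025]
contact_force: [0.6, 0.5, 1.8]
width: -0.0001
t 3.62 TCP box [-44.1  97.8 161.8] F box [0.6  0.45 1.75] w -0.0001
tool axes in box (cols)
 [[ 0.    -0.001  1.   ]
 [ 0.     1.     0.001]
 [-1.     0.     0.   ]]
delta tool [51.8 -2.8  2.1]
time_s: 4.0
ee_pos: [0.5753, 0.1471, 0.1318]
tool_rot: [0.707, -0.025, 0.707, 0.025]
contact_force: [-0.5, 0.1, 1.5]
width: 0.0
t 4.0 TCP box [-43.5  96.9 131.8] F box [-0.49  0.11  1.51] w 0.0
tool axes in box (cols)
 [[ 0.  0.  1.]
 [ 0.  1. -0.]
 [-1.  0.  0.]]
delta tool [21.8 -1.9  1.5]
```

Run:
```python
from h import *
a=[arm.snapshot(n)[o:o+150,p:p+200,::-1] for n,o,p in(("scene",140,220),("side",120,230))]
cv2.imwrite('pics/a1.png',cv2.resize(np.hstack(a),(800,300),interpolation=cv2.INTER_CUBIC))
```

```text
(no output)
```

View pics/a1.png

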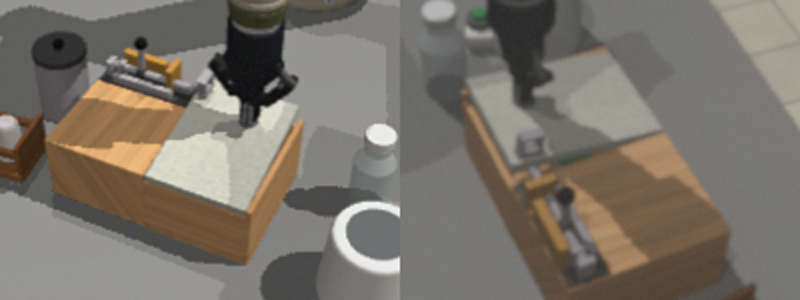

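The lid is nearly down, with the fingertips on it near the dot. I'll keep pressing.

```bash
python3 -m inch '[[0,10,0,0,0],[0,6,0,0,0],[0,3,0,0,0],[0,1,0,0,0],[0,0,0,0,0]]';python3 go.py
```

```text
time_s: 4.72
ee_pos: [0.5754, 0.1471, 0.1124]
tool_rot: [0.707, -0.025, 0.707, 0.025]
contact_force: [-0.4, 0.1, -0.0]
width: 0.0002
t 4.72 TCP box [-43.4  96.8 112.4] F box [-0.41  0.1  -0.05] w 0.0002
tool axes in box (cols)
 [[ 0.  0.  1.]
 [ 0.  1. -0.]
 [-1.  0.  0.]]
```

```bash
python3 -m inch '[[0,1,0,0,0],[0,1,0,0,0]]';python3 -m inch '[[0,1,0,0,0],[0,1,0,0,0]]'
```

```text
time_s: 4.97
ee_pos: [0.5754, 0.1471, 0.1105]
tool_rot: [0.707, -0.025, 0.706, 0.025]
contact_force: [1.2, -0.8, 0.9]
width: 0.0001
time_s: 5.22
ee_pos: [0.5754, 0.1471, 0.1099]
tool_rot: [0.707, -0.025, 0.706, 0.025]
contact_force: [-4.8, -0.0, 13.1]
width: -0.0001
```

```bash
python3 -m inch '[[0,0,0,0,0],[0,0,0,0,0],[0,-20,0,0,0],[0,-40,0,0,0],[0,-45,0,0,0],[0,0,-30,0,0]]';python3 - <<'E'
from h import *
a=[arm.snapshot(n)[o:o+150,p:p+200,::-1] for n,o,p in(("scene",140,220),("side",120,230))]
cv2.imwrite('pics/a2.png',cv2.resize(np.hstack(a),(800,300),interpolation=cv2.INTER_CUBIC))
s=arm.read_state();cv2.imwrite('pics/w2.png',arm.snapshot("wrist")[:,:,::-1])
for t in["knob","guide","lid_press"]: print(t,[(round(d['p'],2),d['box']) for d in arm.cut_out(t,"wrist")[:2]])
E
python3 go.py -74 -135 215
```

```text
time_s: 5.98
ee_pos: [0.5796, 0.1184, 0.2177]
tool_rot: [0.709, -0.025, 0.704, 0.026]
contact_force: [0.5, -0.1, 0.1]
width: -0.0004
knob [(0.69, [57.9, 164.8, 72.4, 36.8])]
guide [(0.59, [62.5, 138.9, 172.6, 55.0])]
lid_press [(0.6, [247.9, 131.8, 171.6, 161.3])]
t 6.28 TCP box [-43.9  67.2 212.7] F box [0.4  0.15 0.5 ] w -0.0
tool axes in box (cols)
 [[-0.001  0.     1.   ]
 [ 0.     1.    -0.   ]
 [-1.     0.    -0.001]]
delta tool [  -2.4 -202.3  -30. ]
```

View pics/a2.png

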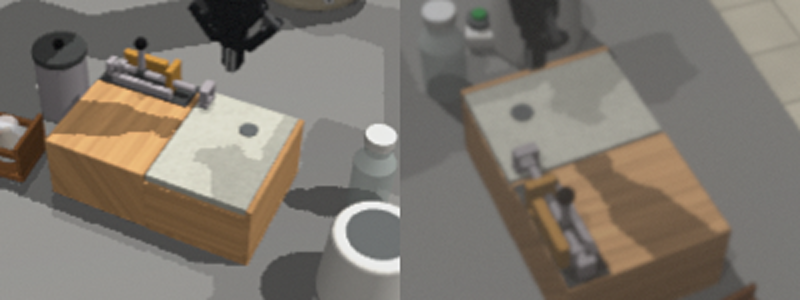

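View pics/w2.png

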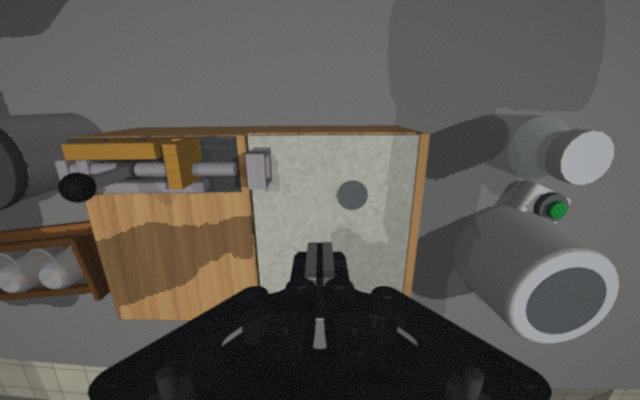

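Run:
```python
from h import *
b=np.array([0.6254,0.0535,0.0699]);s=arm.read_state()
def tb(p):
    c,sn=np.cos(b[2]),np.sin(b[2]);d=p-[b[0],b[1],0];return np.array([c*d[0]+sn*d[1],-sn*d[0]+c*d[1],d[2]])*1000
for n,uv,z in[('dot',(352,195),.11),('knob',(77,187),.183),('FR corner +y',(430,134),.11),('front seam y~0',(246,133),.11),('back -y corner',(118,321),.11),('stop top left',(163,140),.154),('stop top right',(199,140),.154),('stop back L',(167,187),.154),('wall end L',(63,140),.146),('staple C',(258,150),.141)]:
    print(n,tb(atz('wrist',uv,z,s)).round(1))
im=arm.snapshot("wrist")[120:220,40:290,::-1];cv2.imwrite('pics/w3.png',cv2.resize(im,(800,320),interpolation=cv2.INTER_CUBIC))
```

```text
dot [-48.7  98.2 110. ]
knob [-77.2 -89.3 183. ]
FR corner +y [-103.5  163.3  110. ]
front seam y~0 [-104.3    5.7  110. ]
back -y corner [  96.2 -153.1  110. ]
stop top left [-103.6  -42.9  154. ]
stop top right [-103.4  -17.   154. ]
stop back L [-68.9 -45.9 154. ]
wall end L [-103.5 -124.2  146. ]
staple C [-94.3  21.7 141. ]
```

View pics/w3.png

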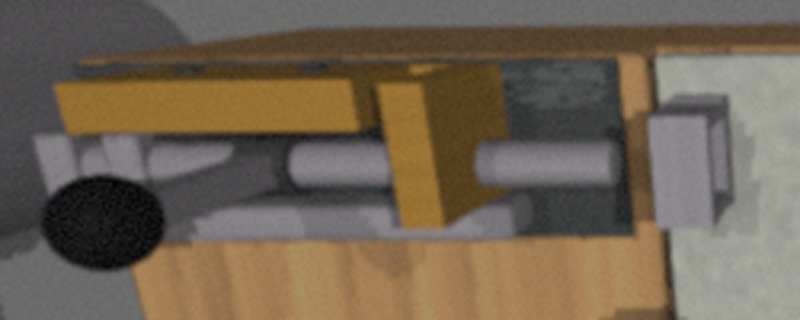

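```bash
sed -i 's/^b=.*/b=np.array([0.6254-.0036-.0003,0.0535+.0038,0.0699])/' go.py
python3 -m inch '[[0,-6,-40,-6,0],[0,0,-40,-6,0],[0,0,-40,-6,0],[0,0,-40,-6,0],[0,0,-38,-6,0],[0,0,0,0,0]]'; python3 go.py -74 -128 173
python3 - <<'E'
from h import *
b=np.array([0.6254-.0039,0.0535+.0038,0.0699]);s=arm.read_state()
cv2.imwrite('pics/w4.png',arm.snapshot("wrist")[:,:,::-1])
E
```

```text
time_s: 7.08
ee_pos: [0.5609, -0.0841, 0.2187]
tool_rot: [0.706, -0.023, 0.707, 0.024]
contact_force: [0.1, 0.1, -0.6]
width: -0.0001
t 7.08 TCP box [ -70.3 -136.9  218.7] F box [ 0.1   0.07 -0.64] w -0.0001
tool axes in box (cols)
 [[-0.001  0.004  1.   ]
 [ 0.     1.    -0.004]
 [-1.     0.    -0.001]]
delta tool [45.7  8.8 -3.7]
```

View pics/w4.png

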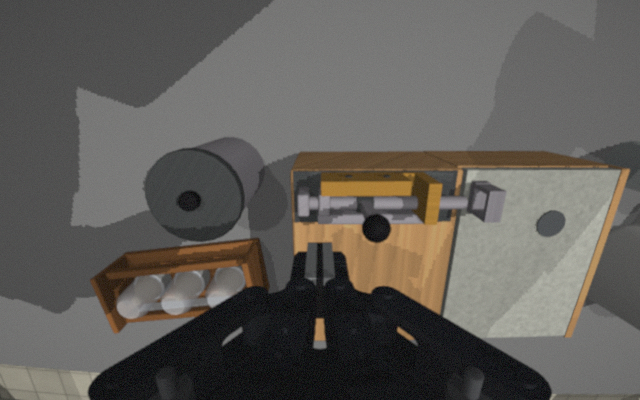

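Run:
```python
from h import *
b=np.array([0.6254-.0039,0.0535+.0038,0.0699]);s=arm.read_state()
def tb(p):
    c,sn=np.cos(b[2]),np.sin(b[2]);d=p-[b[0],b[1],0];return np.array([c*d[0]+sn*d[1],-sn*d[0]+c*d[1],d[2]])*1000
for n,uv,z in[('dot',(551,223),.11),('knob',(376,228),.183),('FL corner -y',(293,169),.11),('FR corner',(628,169),.11),('stop back L',(427,222),.154),('stop front L',(415,175),.154),('wall R top',(412,179),.148),('wall L top',(321,179),.148)]:
    print(n,tb(atz('wrist',uv,z,s)).round(1))
print(proj('wrist',s['ee_pos'],s))
im=cv2.imread('pics/w4.png')[150:250,280:480];cv2.imwrite('pics/w5.png',cv2.resize(im,(800,400),interpolation=cv2.INTER_CUBIC))
```

```text
dot [-43.5  95.1 110. ]
knob [-71.9 -95.2 183. ]
FL corner -y [ -97.9 -158.3  110. ]
FR corner [-98.2 157.3 110. ]
stop back L [-63.9 -48.1 154. ]
stop front L [-102.6  -61.9  154. ]
wall R top [-97.9 -61.8 148. ]
wall L top [ -98.1 -133.1  148. ]
[[317.61568605 256.50122157]]
```

View pics/w5.png

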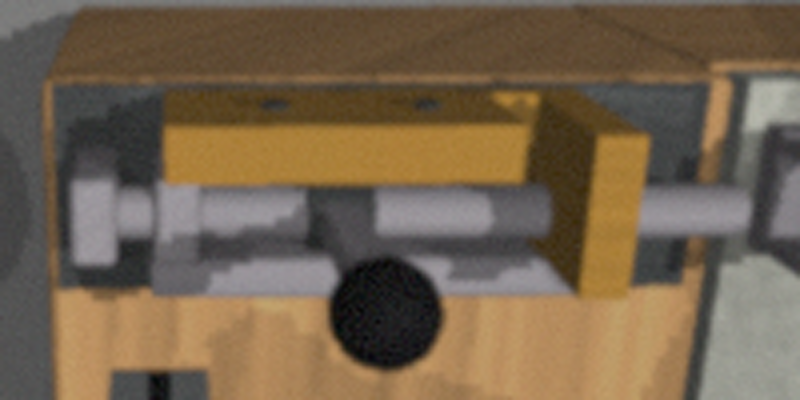

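```bash
python3 -m inch '[[0,16,6,-2,0],[0,15,0,0,0],[0,15,0,0,0],[0,0,0,0,0]]'; python3 go.py -72 -95 173
python3 - <<'E'
from h import *
cv2.imwrite('pics/w6.png',arm.snapshot("wrist")[:,:,::-1])
E
```

```text
time_s: 7.62
ee_pos: [0.5577, -0.0758, 0.1715]
tool_rot: [0.706, -0.024, 0.708, 0.025]
contact_force: [-0.1, 0.2, -0.8]
width: 0.0002
t 7.62 TCP box [ -72.9 -128.3  171.5] F box [-0.04  0.15 -0.82] w 0.0002
tool axes in box (cols)
 [[-0.003 -0.     1.   ]
 [ 0.001  1.     0.   ]
 [-1.     0.001 -0.003]]
delta tool [-1.4 33.3  0.9]
```

View pics/w6.png

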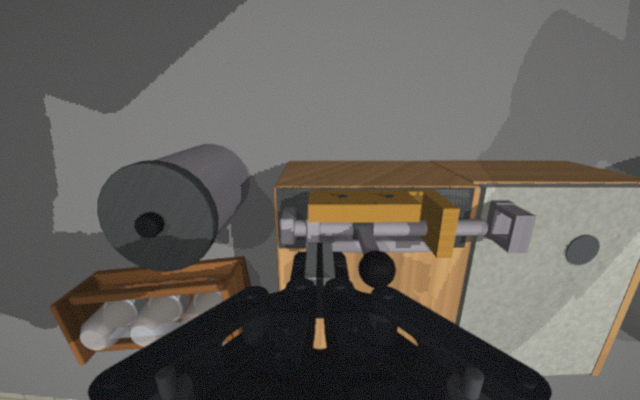

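```bash
python3 -m inch '[[0,0,8,0,0],[0,0,4,0,0],[0,0,4,0,0],[0,0,4,0,0],[0,0,4,0,0]]'; python3 go.py|head -1;python3 -m inch '[[0,0,4,0,0],[0,0,4,0,0],[0,0,4,0,0],[0,0,0,0,0]]'; python3 go.py|head -1
python3 - <<'E'
from h import *
cv2.imwrite('pics/w7.png',arm.snapshot("wrist")[:,:,::-1])
E
```

```text
time_s: 8.3
ee_pos: [0.5574, -0.0526, 0.1736]
tool_rot: [0.707, -0.025, 0.706, 0.024]
contact_force: [0.5, -1.2, 0.7]
width: 0.0002
t 8.3 TCP box [ -71.6 -105.2  173.6] F box [ 0.37 -1.24  0.66] w 0.0002
time_s: 8.8
ee_pos: [0.5562, -0.0402, 0.1733]
tool_rot: [0.707, -0.025, 0.707, 0.025]
contact_force: [1.8, -1.2, 1.3]
width: -0.0004
t 8.8 TCP box [-72.  -92.7 173.3] F box [ 1.73 -1.3   1.27] w -0.0004
```

View pics/w7.png

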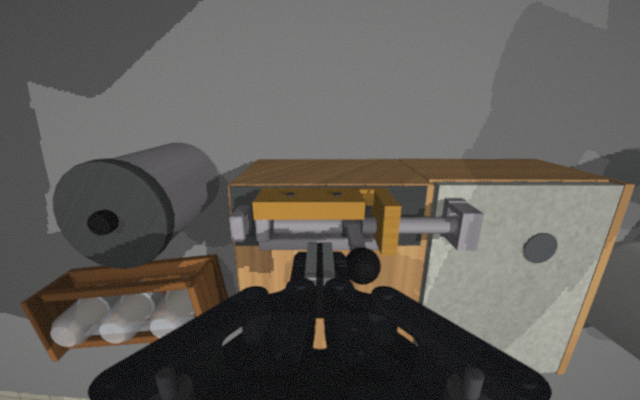

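```bash
python3 -m inch '[[0,0,3,0,0],[0,0,3,0,0],[0,0,3,0,0],[0,0,3,0,0],[0,0,0,0,0]]'; python3 go.py|head -1
python3 -m inch '[[0,0,1.5,0,0],[0,0,1,0,0],[0,0,0,0,0]]'; python3 go.py|head -1
python3 - <<'E'
from h import *
cv2.imwrite('pics/w8.png',arm.snapshot("wrist")[:,:,::-1])
E
```

```text
time_s: 9.48
ee_pos: [0.5552, -0.0283, 0.1732]
tool_rot: [0.707, -0.025, 0.707, 0.025]
contact_force: [0.2, -1.4, 1.0]
width: -0.0006
t 9.47 TCP box [-72.1 -80.7 173.2] F box [ 0.12 -1.37  1.02] w -0.0006
time_s: 9.85
ee_pos: [0.5552, -0.0267, 0.1733]
tool_rot: [0.707, -0.025, 0.707, 0.024]
contact_force: [-0.4, -4.2, 1.8]
width: -0.0001
t 9.85 TCP box [-72.  -79.1 173.3] F box [-0.67 -4.21  1.84] w -0.0001
```

View pics/w8.png

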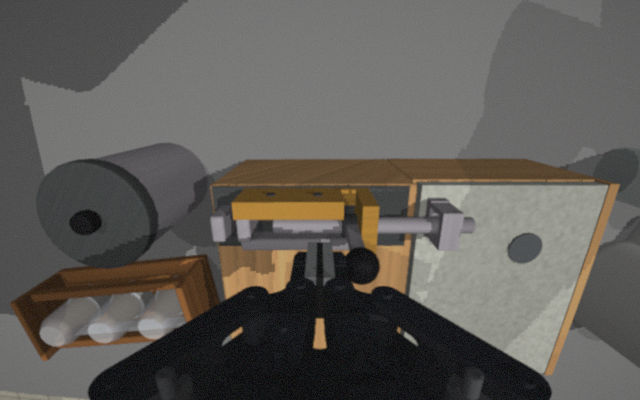

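Run:
```python
from h import *
im=cv2.imread('pics/w8.png')[175:300,220:420];cv2.imwrite('pics/w9.png',cv2.resize(im,(800,500),interpolation=cv2.INTER_CUBIC))
b=np.array([0.6254-.0039,0.0535+.0038,0.0699]);s=arm.read_state()
def tb(p):
    c,sn=np.cos(b[2]),np.sin(b[2]);d=p-[b[0],b[1],0];return np.array([c*d[0]+sn*d[1],-sn*d[0]+c*d[1],d[2]])*1000
for n,uv,z in[('dot',(525,248),.11),('knob',(362,265),.183)]:print(n,tb(atz('wrist',uv,z,s)))
```

```text
dot [-42.72505375  93.18727645 110.        ]
knob [-72.33339503 -55.03333729 183.        ]
```

View pics/w9.png

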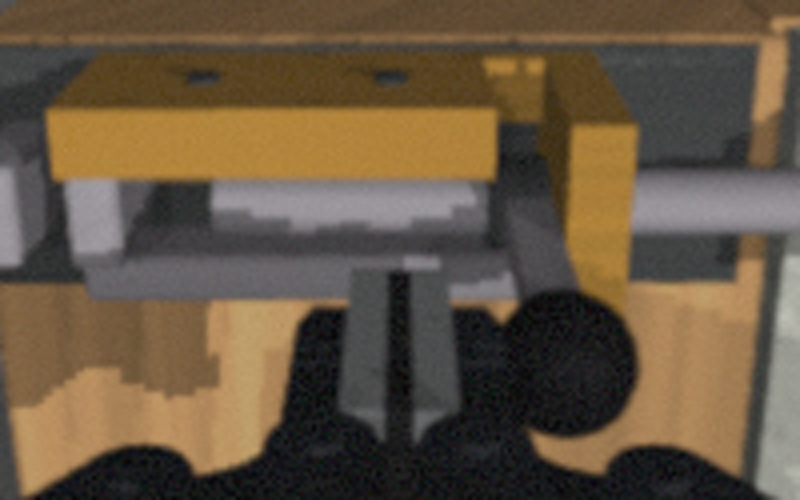

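```bash
python3 -m inch '[[0,0,0.7,0,0],[0,0,0,0,0]]'; python3 go.py|head -1
```

```text
time_s: 10.15
ee_pos: [0.5552, -0.0265, 0.1733]
tool_rot: [0.707, -0.025, 0.707, 0.024]
contact_force: [-0.0, -7.5, 1.3]
width: 0.0002
t 10.15 TCP box [-72.  -79.  173.3] F box [-0.53 -7.53  1.32] w 0.0002
```

```bash
python3 -m inch '[[0,0,-3,0,0],[0,0,-8,0,0],[0,-20,0,0,0],[0,-20,0,0,0],[0,0,20,25,0],[0,0,15,10,0],[0,0,0,0,0]]'; python3 go.py -38 -54.5 174
python3 - <<'E'
from h import *
cv2.imwrite('pics/w10.png',arm.snapshot("wrist")[:,:,::-1])
E
```

```text
time_s: 11.02
ee_pos: [0.5881, 0.002, 0.2124]
tool_rot: [0.706, -0.025, 0.707, 0.026]
contact_force: [-0.6, 0.1, 0.4]
width: 0.0002
t 11.03 TCP box [-37.1 -52.8 212.4] F box [-0.6   0.15  0.45] w 0.0002
tool axes in box (cols)
 [[-0.002 -0.002  1.   ]
 [ 0.001  1.     0.002]
 [-1.     0.001 -0.002]]
delta tool [38.4 -1.7 -0.8]
```

View pics/w10.png

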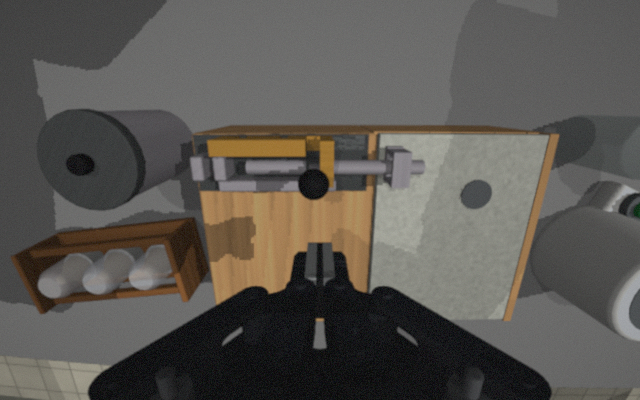

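```bash
python3 -m inch '[[0,13,-2,0,0],[0,13,0,0,0],[0,12,0,0,0],[0,0,0,0,0],[0,0,0,-5,0],[0,0,0,-5,0],[0,0,0,-5,0]]'; python3 go.py|head -1; python3 -m inch '[[0,0,0,-4,0],[0,0,0,-4,0],[0,0,0,-4,0]]'; python3 go.py|head -1
python3 - <<'E'
from h import *
cv2.imwrite('pics/w11.png',arm.snapshot("wrist")[:,:,::-1])
E
```

```text
time_s: 11.95
ee_pos: [0.5735, -0.0022, 0.1758]
tool_rot: [0.707, -0.025, 0.706, 0.025]
contact_force: [1.2, -0.1, 0.3]
width: -0.0
t 11.95 TCP box [-52.  -56.  175.8] F box [ 1.23 -0.18  0.27] w -0.0
time_s: 12.32
ee_pos: [0.5616, -0.0031, 0.1755]
tool_rot: [0.707, -0.025, 0.706, 0.025]
contact_force: [1.3, -0.5, 0.8]
width: 0.0001
t 12.32 TCP box [-64.  -56.1 175.5] F box [ 1.21 -0.62  0.76] w 0.0001
```

View pics/w11.png

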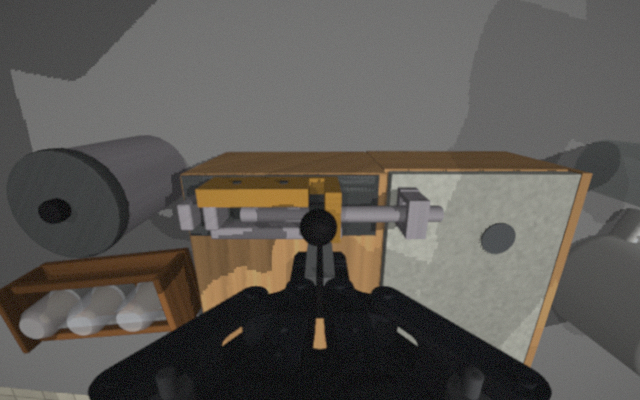

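```bash
python3 -m inch '[[0,1,0,-4,0],[0,1,0,-4,0]]'; python3 go.py|head -1; python3 -m inch '[[0,1,0,-2,0],[0,0,0,-2,0]]'; python3 go.py|head -1;  python3 -m inch '[[0,1,0,-2,0],[0,0,0,-2,0]]'; python3 go.py|head -1
```

```text
time_s: 12.62
ee_pos: [0.5534, -0.0036, 0.1731]
tool_rot: [0.707, -0.025, 0.707, 0.025]
contact_force: [1.0, -0.1, 2.0]
width: 0.0002
t 12.62 TCP box [-72.2 -56.  173.1] F box [ 1.02 -0.2   2.01] w 0.0002
time_s: 12.88
ee_pos: [0.5494, -0.0038, 0.172]
tool_rot: [0.707, -0.024, 0.707, 0.025]
contact_force: [1.7, 0.5, -2.3]
width: -0.0002
t 12.88 TCP box [-76.2 -55.9 172. ] F box [ 1.69  0.4  -2.31] w -0.0002
time_s: 13.12
ee_pos: [0.5455, -0.0041, 0.171]
tool_rot: [0.707, -0.024, 0.707, 0.025]
contact_force: [1.6, 0.7, -0.7]
width: 0.0
t 13.12 TCP box [-80.1 -55.9 171. ] F box [ 1.66  0.63 -0.67] w 0.0
```

```bash
python3 -m inch '[[0,1,0,-3,0],[0,1,0,-3,0],[0,1,0,-3,0]]'; python3 go.py|head -1; python3 -m inch '[[0,1,0,-3,0],[0,0,0,-3,0]]'; python3 go.py|head -1
python3 - <<'E'
from h import *
cv2.imwrite('pics/w12.png',arm.snapshot("wrist")[:,:,::-1])
E
```

```text
time_s: 13.5
ee_pos: [0.5365, -0.0048, 0.1683]
tool_rot: [0.707, -0.025, 0.707, 0.025]
contact_force: [0.7, -0.1, -0.8]
width: 0.0
t 13.5 TCP box [-89.2 -56.  168.3] F box [ 0.66 -0.12 -0.82] w 0.0
time_s: 13.75
ee_pos: [0.5304, -0.0052, 0.1673]
tool_rot: [0.707, -0.025, 0.707, 0.025]
contact_force: [0.9, 0.1, -0.5]
width: 0.0
t 13.75 TCP box [-95.2 -56.  167.3] F box [ 0.88  0.06 -0.49] w 0.0
```

View pics/w12.png

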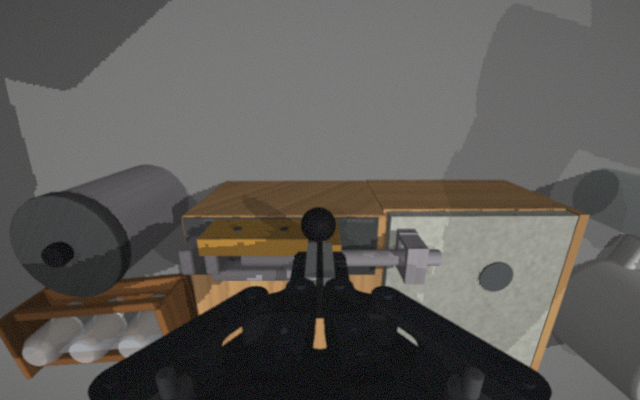

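```bash
python3 -m inch '[[0,-10,0,3,0],[0,-12,0,0,0],[0,0,0,-15,0],[0,0,0,-15,0],[0,8,0,0,0],[0,4,0,0,0],[0,4,0,0,0],[0,4,0,0,0]]'; python3 go.py|head -1; python3 -m inch '[[0,4,0,-1,0],[0,4,0,-1,0],[0,3,0,-1,0],[0,3,0,-1,0]]'; python3 go.py|head -1
python3 - <<'E'
from h import *
a=[arm.snapshot(n)[o:o+150,p:p+200,::-1] for n,o,p in(("scene",140,220),("side",120,230))]
cv2.imwrite('pics/a3.png',cv2.resize(np.hstack(a),(800,300),interpolation=cv2.INTER_CUBIC))
E
```

```text
time_s: 14.8
ee_pos: [0.5017, -0.0071, 0.1691]
tool_rot: [0.705, -0.025, 0.708, 0.024]
contact_force: [-5.1, -0.9, 5.3]
width: -0.0
t 14.8 TCP box [-124.   -55.9  169.1] F box [-5.13 -0.51  5.28] w -0.0
time_s: 15.3
ee_pos: [0.4999, -0.0073, 0.155]
tool_rot: [0.707, -0.025, 0.707, 0.025]
contact_force: [-1.4, -0.4, 1.5]
width: -0.0001
t 15.3 TCP box [-125.8  -56.   155. ] F box [-1.47 -0.28  1.51] w -0.0001
```

View pics/a3.png

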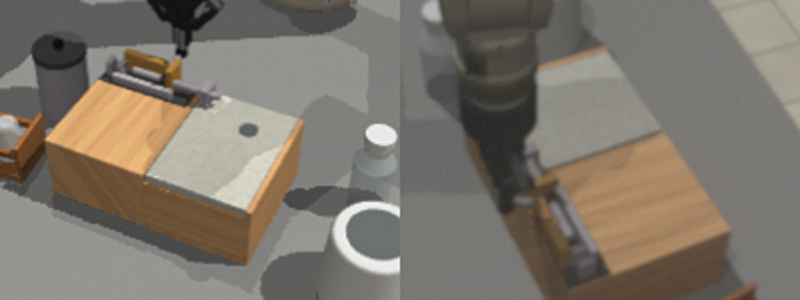

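Tip is over the knob in front of the box, pressing it down; continuing towards z≈147.

```bash
python3 -m inch '[[0,2,0,-1,0],[0,2,0,-1,0],[0,2,0,0,0]]'; python3 go.py|head -1; python3 -m inch '[[0,1,0,0,0],[0,1,0,0,0]]'; python3 go.py|head -1
```

```text
time_s: 15.78
ee_pos: [0.4976, -0.0075, 0.1492]
tool_rot: [0.707, -0.025, 0.707, 0.025]
contact_force: [-1.2, -0.6, 1.4]
width: 0.0001
t 15.78 TCP box [-128.1  -56.   149.2] F box [-1.26 -0.49  1.37] w 0.0001
time_s: 16.02
ee_pos: [0.4976, -0.0074, 0.1472]
tool_rot: [0.707, -0.025, 0.707, 0.025]
contact_force: [-1.2, 0.0, 2.3]
width: -0.0003
t 16.02 TCP box [-128.1  -55.9  147.2] F box [-1.16  0.12  2.29] w -0.0003
```

```bash
python3 -m inch '[[0,0.7,0,0,0],[0,0.5,0,0,0],[0,0,0,0,0]]'; python3 go.py|head -1; python3 -m inch '[[0,-10,0,-2,0],[0,-30,0,-5,0],[0,-40,0,-5,0],[0,-20,20,20,0],[0,0,30,30,0],[0,0,0,0,0],[0,0,0,0,0]]'; python3 go.py|head -1
python3 - <<'E'
from h import *
a=[arm.snapshot(n)[o:o+150,p:p+200,::-1] for n,o,p in(("scene",140,220),("side",120,230))]
cv2.imwrite('pics/a4.png',cv2.resize(np.hstack(a),(800,300),interpolation=cv2.INTER_CUBIC))
cv2.imwrite('pics/w13.png',arm.snapshot("wrist")[:,:,::-1])
E
```

```text
time_s: 16.4
ee_pos: [0.4976, -0.0075, 0.1466]
tool_rot: [0.707, -0.025, 0.707, 0.025]
contact_force: [-3.7, -0.5, 5.4]
width: 0.0001
t 16.4 TCP box [-128.1  -56.   146.6] F box [-3.69 -0.19  5.41] w 0.0001
time_s: 17.27
ee_pos: [0.5318, 0.045, 0.2459]
tool_rot: [0.706, -0.025, 0.707, 0.025]
contact_force: [-0.4, -0.4, 0.3]
width: 0.0002
t 17.27 TCP box [-90.3  -6.  245.9] F box [-0.4  -0.37  0.28] w 0.0002
```

View pics/a4.png

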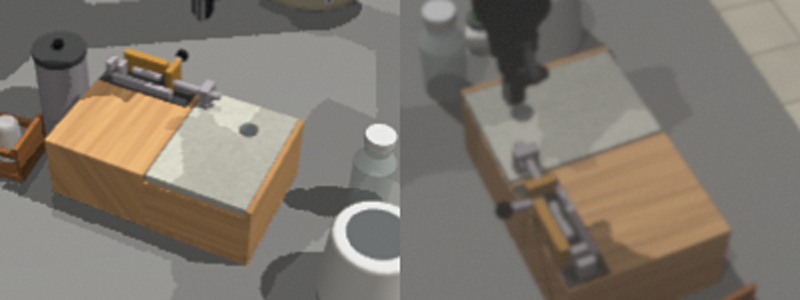

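View pics/w13.png

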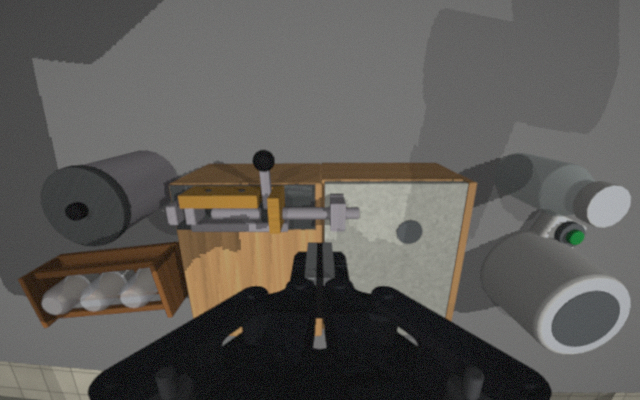

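```bash
python3 -c "
from station import arm
print(arm.sign_off())"
```

```text
the job is handed in; nothing more can be done
None
```

The job is done and handed in at about 17 s; `sign_off()` reports no verdict.

- **Lid:** I pressed it shut with closed fingers near the grey dot. It met firm resistance at z = 0.110 m with about 13 N.
- **Bolt:** I pushed the knob along in small steps until the force rose to about 7.5 N with almost no further movement. That put the slide at about 41–42 mm, close to the 42 mm I had read for the stop from the wrist picture.
- **Handle:** I tipped it forward into the notch and pressed it down until it resisted at about 5 N. The fingertips were then at z = 0.147 m, the ball-top height I expect with the handle fully down.

**Last checks:** The final pictures show the lid flush, the rod through the staple and the knob standing out in front of the box with its stem in the notch. The gripper was clear of everything, with a force reading near zero. The bottle, canister and button look as they did at the start, judged by eye only.

**One disagreement:** The first box position, from the two fixed cameras, was about 4–5 mm off from the wrist camera. I used the wrist-corrected values, which still left about 2 mm uncertain.

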